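# File the blue tissue cassette in the slide cabinet's drawer

## Task

The top right drawer of the grey slide cabinet stands ajar: pull it all the way out to its stop and leave it there. Then pick up the blue tissue cassette from the bench and set it down flat on the floor of that drawer, holding it until it is down rather than dropping it in. Leave the top left drawer shut and the other loose things where they are.

Things in the scene. Friction and masses are not known exactly. Their poses are not given: they have to be found in the camera images.
- slide_cabinet_drawer_13 (a joint): Top right drawer (on the robot's right) of the grey slide cabinet: 0 shut, 0.17 m fully out at its stop; starts at 0.035 to 0.075. Slides level along the cabinet's -x, about 1 N friction, no spring, stays where left. Front plate 145 wide, 61 high, 8 thick. Empty inside: 139 wide, 235 long, side walls 29 high, open on top.
- drawer_handle (a point): Centre of the white cup-shaped pull on that drawer's front; moves with it. The pull is 52 wide (y), 14 high and stands out 13 from the front plate (its face is 6.5 mm towards +x, its top edge 31 mm above). Pinch it across its 52 mm width from above, the gripper leaning back about 20 degrees so that its body clears the plate. Axes as the cabinet's: the drawer opens along -x, z up.
- drawer_floor (a point): Point on the floor (top surface) of that drawer, on its centre line, 77 mm behind the back of the front plate, moving with the drawer; axes as the cabinet's. With the drawer fully out it stands 85 mm in front of the cabinet's front, open above.
- slide_cabinet: Grey steel slide cabinet, 255 deep (x), 300 wide (y), 274 high, fixed to the bench, two columns of four drawers. Origin under its middle; the front of the body faces -x of its own frame and lies 121 mm from the origin. Its place and yaw vary.
- slide_cabinet_drawer_03 (a joint): The top left drawer, beside the other, alike but with glass slides in it; 0 is shut. It starts shut and is to stay so.
- blue_cassette: Blue plastic tissue cassette lying flat on the bench, a rectangular grid tray 40 long, 28.5 wide, 7 high, about 15 g, loose. Origin at the centre of its underside; z up; its long side runs 27 degrees (0.471 rad) clockwise of its own x axis, seen from above.
- cassette_grip (a point): The middle of the blue cassette, half-way up (3.5 mm above its underside): x along its long (40 mm) side, y across its 28.5 mm width, which is the way to pinch it, z up.
- yellow_cassette: Yellow cassette like the blue one, loose on the bench, to be left alone. Origin at its underside's centre.
- green_cassette: Green cassette like the blue one, loose on the bench, to be left alone. Origin at its underside's centre.
- dropper: Amber dropper bottle with a black top, 28 wide, 94 high, standing loose; leave alone. Origin under its middle.
- pot: Small white jar with a green cap, 48 wide, 52 high, standing loose; leave alone. Origin under its middle.
- tape: Roll of masking tape, 81 across, 19 high, lying flat; leave alone. Origin under its middle.
Not all that is in view belongs to the job. What is shaped like the blue_cassette but purple is not meant.

How it is judged:
On the way, in this order (a step that is already met when the one before it is completed fails the run):
1. the top right drawer is pulled out to its stop (value of joint slide_cabinet_drawer_13 above 0.163 m), for 0.2 s.
2. the fingers hold the blue cassette in the open drawer, less than 25 mm above its floor (x of blue_cassette in the frame of drawer_floor between -0.078 and 0.158 m and y of blue_cassette in the frame of drawer_floor between -0.071 and 0.071 m and z of blue_cassette in the frame of drawer_floor between -0.01 and 0.025 m and contact force between the fingers and blue_cassette above 0.2 N and value of joint slide_cabinet_drawer_13 above 0.155 m), for 0.1 s.
At the end, for the whole second after the job is handed in: Top right drawer out to its stop (within 15 mm; 7 mm when pulled); blue cassette released, at rest and flat, right way up, on its floor; top left drawer shut (within 20 mm); other cassettes, dropper bottle, jar and tape roll within 30 mm of their start (value of joint slide_cabinet_drawer_13 above 0.155 m and x of blue_cassette in the frame of drawer_floor between -0.078 and 0.158 m and y of blue_cassette in the frame of drawer_floor between -0.071 and 0.071 m and z of blue_cassette in the frame of drawer_floor between -0.006 and 0.006 m and angle between blue_cassette's own z axis and vertical below 0.12 rad and linear speed of blue_cassette below 0.02 m/s and value of joint slide_cabinet_drawer_03 below 0.02 m and distance of each of yellow_cassette, green_cassette, dropper, pot, tape from where it was at the start of the episode below 0.03 m); the robot touches nothing.
It fails at once if the top left drawer is pulled open by more than 30 mm (value of joint slide_cabinet_drawer_03 above 0.03 m).
It fails at once if another loose thing (yellow or green cassette, dropper bottle, jar, tape roll) is moved by more than 40 mm (distance of any of yellow_cassette, green_cassette, dropper, pot, tape from where it was at the start of the episode above 0.04 m).
It also fails if it takes over 61 s, if anything falls off the work surface, if the arm or the gripper's body presses on something with over 40 N, if the wrist force passes 120 N, or if a joint passes its speed limit or range.

## Robot

A 6-joint arm with a two-finger parallel gripper is mounted at the origin on a cart in front of the work surface, level with it; the furniture and walls round the work are solid. World frame = base frame: x ahead of the robot, y to its left, z up, the work surface at z = 0. Lengths are in m, angles in rad, forces in N, time in s.
With the tool pointing down it reaches from about 0.375 to 0.975 m from the base axis. Payload 3.8 kg.
Tool frame: the origin (TCP) lies on the mounting face of the last link; the fingertips stand 173 mm ahead of it and the grasp point (between the pads) lies 155 mm ahead of it (bot.hold_point_z is the distance from the TCP to the grasp point, in m); z points along the fingers, y is the line along which they close (so a half turn about z gives the same grasp; the last joint's range is limited). The gripper opens to 85 mm and grips with 20 to 120 N. Pads are 22 mm wide; open, the fingers measure 114 mm over their backs; the gripper's body (76 mm by 85 mm) begins 54 mm behind the grasp point. The pads swing forward as they close: fully open they stand 13 mm farther back than shut.
Start: joints at [-0.037, 0.264, 1.604, -0, 1.274, -0.037], TCP at [0.675, -0, 0.405] pointing down, gripper open.
Joint ranges: [-2.63, 2.63], [-0.94, 2.18], [0.31, 2.57], [-1.31, 4.45], [0, 2.66], [-2.55, 2.55]. Speed limits (rad/s): [2.57, 2.57, 3.14, 3.14, 3.14, 3.14].

## Interface

Orientations are given as a rotation vector (axis times angle).
In Python, from workcell import bot, optics gives the robot as it stands.
- The arm moves only by the shell command python3 -m jog 'ROWS' [OPENING] [FORCE]. ROWS is JSON, a list of rows, each an object of numbers: "dx", "dy", "dz": the shift along the tool's x, y, z in mm; "ax", "ay", "az": the turn, a rotation vector about the tool's x, y, z in degrees. A call has 1 to 20 rows; each row shifts and turns the commanded pose from where the row before left it, along the tool's axes as they then stand; what a row does not reach is not made up. A row lasts 1/12 s, in which the tool goes at most 41.7 mm and 7.16 degrees, less where a joint would pass 70% of its speed; a pose out of reach is approached as far as the arm can. A call with a gripper value outside its range is refused whole. OPENING is the opening, from 0 (shut) to 1 (fully open), set as the call begins (- or left out, the last holds). The fingers move at their own pace and stop on an object; FORCE is the grip in N (left out, the last holds). Time passes only in rows, so rows that do not move let the fingers close. It gives the time, the measured TCP pose, the force, the opening and the grip force at its end, in the units of the state.
- bot.read_state(): the state, without advancing time (a new reading comes with each control period).
- optics.read_camera(name): name is "scene" or "side" or "wrist"; returns a dict with "img" (384x512x3 uint8, red, green, blue), "vertical_fov" (degrees; the focal length in pixels is half the picture's height over the tangent of half this angle, whatever the lens; pixels are square), "cx", "cy" (the principal point, pixels), "k1" (the pictures are not rectified: a ray, as slopes to the right and down, at radius r is drawn at 1 + k1 r^2 times it, then the intrinsics apply), "R" (3x3) and "t" (3): a world point X has camera coordinates R X + t; the wrist camera has in their place "tool_from_camera" (4x4, takes a point from camera to tool coordinates, whose origin is the TCP and whose axes are the flange's). Camera axes: x right, y down, z forward; pixel columns grow to the right and rows downward; lengths in m; the calibration is good to about 2 mm. A picture is of the moment at which its call begins: read the wrist's pose just before it. There is no depth.
- bot.finish_job(): hands the job in; it is judged then, once.
The state is a dict: "time": time; "q": joint angles; "joint_vel": joint speeds; "joint_torque": joint torques, N m; "tool_pos": TCP position; "tcp_rot": TCP orientation; "wrist_force": force on the tool from outside, world axes, zero at the start; "torque": the same for the moment, N m; "width": opening from 0.0 (shut) to 1.0 (fully open); "grip_force": force on a finger pad.
Only numpy, scipy, OpenCV 4.12 (cv2) and the standard library are available. Lean on these libraries where they do the work, as an engineer would, in place of code of your own. Each camera call takes 0.05 s, during which the arm holds its last target. There are 200 camera calls.

## Working session

There is one attempt and no reset: what is moved stays moved. The work goes in short steps, Python scripts to look and compute and a shell command to move; the robot and the scene stay as the last step left them, time stands still between calls to the robot, and variables do not carry over. Pictures are saved under pics/ and viewed, at most 12 in all, crops included, and the job is handed in when it is done.

```bash
ls; mkdir -p pics; cat > h.py <<'E'
import numpy as np, cv2
from scipy.spatial.transform import Rotation as Ro
from workcell import bot, optics
def cam(n,save=None):
    s=bot.read_state(); c=optics.read_camera(n)
    if 'tool_from_camera' in c and c.get('R') is None:
        T=np.eye(4); T[:3,:3]=Ro.from_rotvec(s['tcp_rot']).as_matrix(); T[:3,3]=s['tool_pos']
        W=np.linalg.inv(T@np.array(c['tool_from_camera'])); c['R']=W[:3,:3]; c['t']=W[:3,3]
    c['R']=np.array(c['R']); c['t']=np.array(c['t'])
    if save: cv2.imwrite('pics/'+save,c['img'][:,:,::-1]); np.save('pics/'+save+'.npy',{k:c[k] for k in c},allow_pickle=True)
    return c
def load(n): return np.load('pics/'+n+'.npy',allow_pickle=True).item()
def ray(c,u,v):
    f=192/np.tan(np.radians(c['vertical_fov'])/2)
    p=np.array([(u-c['cx'])/f,(v-c['cy'])/f]); q=p.copy()
    for _ in range(20): q=p/(1+c['k1']*(q@q))
    return -c['R'].T@c['t'], c['R'].T@np.array([q[0],q[1],1])
def onz(c,u,v,z):
    o,d=ray(c,u,v); return o+d*(z-o[2])/d[2]
def proj(c,X):
    f=192/np.tan(np.radians(c['vertical_fov'])/2)
    Y=c['R']@np.asarray(X)+c['t']; q=Y[:2]/Y[2]; q=q*(1+c['k1']*(q@q))
    return q*f+[c['cx'],c['cy']]
E
python3 - <<'E'
from h import *
a=[cam(n,n+'0.png') for n in('scene','side','wrist')]
for c in a: print(c['vertical_fov'],c['k1'],-c['R'].T@c['t'])
print(bot.read_state())
E
```

```text
pics
48.11623893111613 0.03978623563105314 [-0.13005759  0.93340274  0.96432135]
56.775802174948105 -0.05037265679601959 [ 0.15414841 -0.82562332  0.96831644]
60.47663407703465 0.030939007829363662 [0.67488479 0.0687355  0.37190112]
{'time': 0.15, 'q': array([-3.68799449e-02,  2.64563893e-01,  1.60505598e+00,  1.56123620e-06,
        1.27367980e+00, -3.68997450e-02]), 'joint_vel': array([-0.00063592, -0.00214634, -0.00336615, -0.00036585,  0.00059576,
       -0.00056692]), 'joint_torque': array([-4.44535381e-04, -5.15905774e+01, -3.67958951e+01, -2.06692371e-04,
        8.09489022e-03,  2.50629785e-05]), 'tool_pos': array([6.74739958e-01, 2.15430342e-05, 4.03661026e-01]), 'tcp_rot': array([-2.22053450e+00, -2.22057745e+00,  1.82235186e-03]), 'wrist_force': array([-0.17933002, -0.17130054,  0.05944855]), 'torque': array([ 0.00180342,  0.03651494, -0.01762556]), 'grip_force': 0.0, 'width': 0.9953464325358508}
```

View pics/scene0.png

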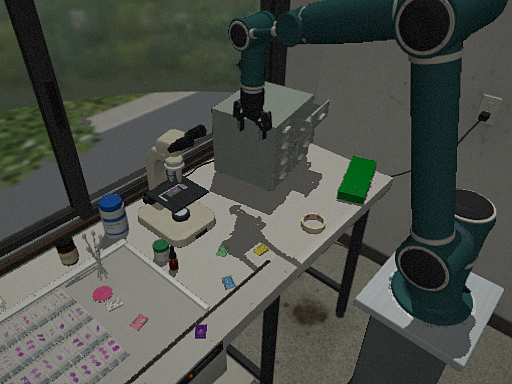

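View pics/wrist0.png

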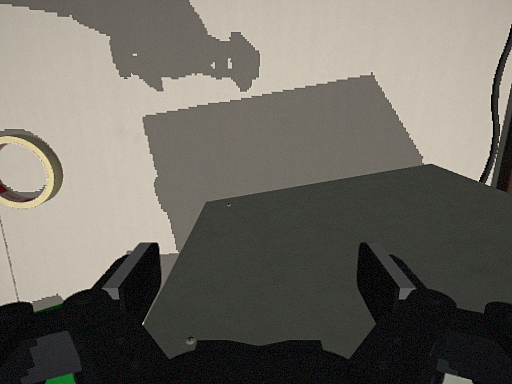

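View pics/side0.png

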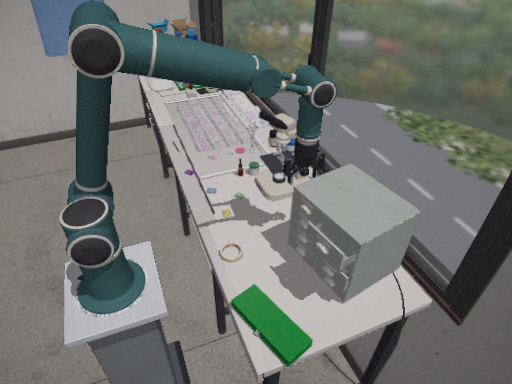

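The scene and side views show the cabinet with its ajar drawer. Candidates in the scene view for the blue cassette are:
- blue flat tray at (228,282), which fits the description
- purple tray at (201,330), the decoy
- green tray at (222,251), yellow tray at (261,249) and pink trays at (139,322), none of them blue
- blue jar lid at (110,202), which isn't a tray

I'll check this in close crops.

```bash
python3 - <<'E'
from h import *
s=cv2.imread('pics/scene0.png'); d=cv2.imread('pics/side0.png')
def cr(i,x,y,w,h,W,H): return cv2.resize(i[y:y+h,x:x+w],(W,H),interpolation=cv2.INTER_CUBIC)
top=np.hstack([cr(s,205,75,133,125,400,375),cr(d,280,165,133,125,400,375)])
bot_=np.hstack([cr(s,190,235,100,56,400,225),cr(d,170,165,100,56,400,225)])
cv2.imwrite('pics/m1.png',np.vstack([top,bot_]))
c=load('scene0.png'); e=load('side0.png')
for n,cc,u in(('blue',c,(228,282)),('blue',e,(212,190)),('tape',c,(313,223)),('tape',e,(231,253)),('yel',c,(261,249)),('yel',e,(227,213)),('green',c,(222,251)),('green',e,(239,196))): print(n,onz(cc,*u,.007))
E
```

```text
blue [0.44310386 0.35827005 0.007     ]
blue [0.44751022 0.34984552 0.007     ]
tape [ 0.40645723 -0.01143549  0.007     ]
tape [ 0.40673778 -0.01736797  0.007     ]
yel [0.45734178 0.19603182 0.007     ]
yel [0.46079289 0.18673455 0.007     ]
green [0.5408451  0.28267265 0.007     ]
green [0.54228022 0.26948662 0.007     ]
```

View pics/m1.png

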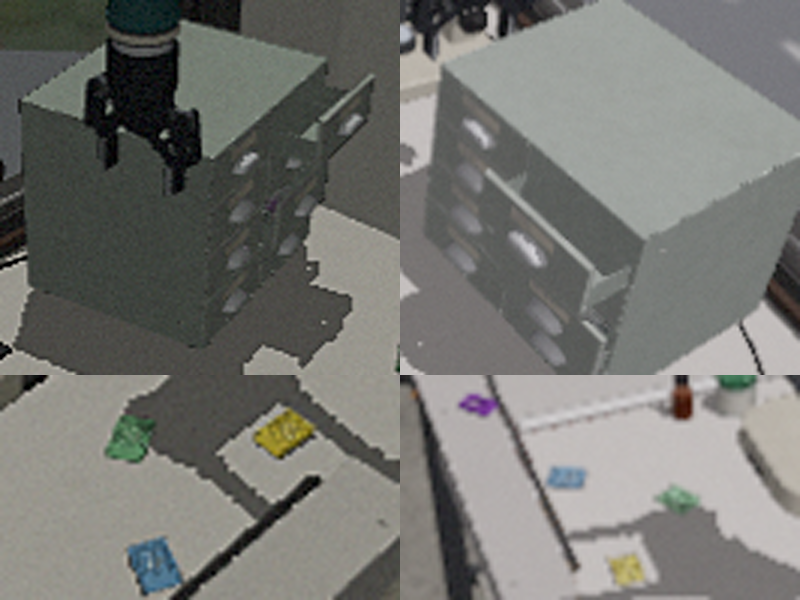

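The close crop shows the blue tray at scene (229,282) and side (212,192), clearly distinct from the purple one. The pull sits at about scene (321,116) and side (322,245). Next I'll fit the cabinet pose and measure the cassette.

```bash
cat > meas.py <<'E'
from h import *
from scipy.optimize import least_squares
c=load('scene0.png'); e=load('side0.png'); k=133/400
S=lambda u,v:(205+u*k,75+v*k); D=lambda u,v:(280+(u-400)*k,165+v*k)
f,b=-.121,None
obs=[(c,S(326,62),'f',-1,.274),(c,S(22,102),'b',1,.274),(c,S(205,347),'f',1,0),(c,S(30,288),'b',1,0),
(e,D(443,67),'f',1,.274),(e,D(645,238),'f',-1,.274),(e,D(800,152),'b',-1,.274),(e,D(622,0),'b',1,.274)]
def W(p,l): 
    q=np.array([[np.cos(p[2]),-np.sin(p[2])],[np.sin(p[2]),np.cos(p[2])]])@l[:2]; return np.array([p[0]+q[0],p[1]+q[1],l[2]])
def res(p): return np.concatenate([proj(cc,W(p,np.array([f if s=='f' else p[3],y*.15,z])))-u for cc,u,s,y,z in obs])
r=least_squares(res,[.75,-.1,0,.13],x_scale=[.1,.1,.1,.1],loss='soft_l1'); P=r.x
print('cab',P,'res',res(P).round(1))
# handle triangulation
A=[];B=[]
for cc,u in((c,S(350,123)),(e,D(528,242))):
    o,d=ray(cc,*u); d/=np.linalg.norm(d); M=np.eye(3)-np.outer(d,d); A.append(M);B.append(M@o)
X=np.linalg.solve(sum(A),sum(B)); 
l=np.array([[np.cos(P[2]),np.sin(P[2])],[-np.sin(P[2]),np.cos(P[2])]])@(X[:2]-P[:2])
print('handle',X,'in cab',l)
for n,cc in(('sc',c),('si',e)):
    h=cv2.cvtColor(cc['img'],cv2.COLOR_RGB2HSV)
    m=cv2.inRange(h,(98,90,80),(112,255,255))
    N,L,st,ct=cv2.connectedComponentsWithStats(m)
    g=(228.5,282) if n=='sc' else (212,190)
    i=min(range(1,N),key=lambda i:np.hypot(*(ct[i]-g))-st[i,4]*.05)
    ys,xs=np.where(L==i); pts=np.array([onz(cc,x,y,.005)[:2] for x,y in zip(xs,ys)])
    R=cv2.minAreaRect((pts*1000).astype(np.float32)); print(n,st[i,4],ct[i],pts.mean(0),R)
E
python3 meas.py
```

```text
cab [ 0.76090827 -0.17834106  0.15168933  0.1255931 ] res [ 1.3 -2.2  0.5 -2.  -2.7  2.7  0.7  0.5  0.4 -2.  -0.2  1.6  9.  -1.7
 -2.  -1.3]
handle [ 0.58748792 -0.27963669  0.23674375] in cab [-0.18673561 -0.07392723]
sc 100 [228.25 282.14] [0.44349769 0.3569008 ] ((443.8316955566406, 356.5589599609375), (27.599369049072266, 41.8852424621582), 64.32947540283203)
si 1 [209. 189.] [0.43798332 0.36367876] ((437.9833068847656, 363.67877197265625), (0.0, 0.0), 0.0)
```

```bash
cat >> h.py <<'E'
def plan(G,yaw,lean=0,flip=False):
    """grasp point G, tool y along yaw+90deg, lean back deg; prints turn (tool, deg) then shift (final tool axes, mm)"""
    s=bot.read_state(); R0=Ro.from_rotvec(s['tcp_rot'])
    R=Ro.from_euler('z',yaw)*Ro.from_euler('y',-np.radians(lean))*Ro.from_matrix([[-1,0,0],[0,1,0],[0,0,-1]])
    if flip: R=R*Ro.from_euler('z',np.pi)
    p=np.asarray(G)-R.apply([0,0,bot.hold_point_z])
    print('turn',np.degrees((R0.inv()*R).as_rotvec()).round(2),'shift',(R.inv().apply(p-s['tool_pos'])*1000).round(1),'tcp',p.round(4),'zdir',R.apply([0,0,1]).round(3))
E
python3 -m jog '[{"dz":-40},{"dz":-40},{"dz":-40},{"dz":-30}]'
python3 - <<'E'
from h import *
np.set_printoptions(suppress=True,precision=3)
print(optics.read_camera('wrist')['tool_from_camera'])
yaw=.152; x=np.array([np.cos(yaw),np.sin(yaw),0]); H=np.array([.5875,-.2796,.237])
plan(H-.06*x+[0,0,.09],yaw,20)
E
```

```text
[[ 0.    -0.962 -0.273  0.069]
 [ 1.     0.     0.     0.   ]
 [-0.    -0.273  0.962  0.032]
 [ 0.     0.     0.     1.   ]]
turn [-17.27 -14.85 -97.59] shift [ 203.5 -263.2 -147. ] tcp [ 0.476 -0.297  0.472] zdir [ 0.338  0.052 -0.94 ]invalid input
```

```bash
Z='"dx":0'; python3 -m jog '[{"dx":0,"dy":0,"dz":-40,"ax":0,"ay":0,"az":0},{"dx":0,"dy":0,"dz":-40,"ax":0,"ay":0,"az":0},{"dx":0,"dy":0,"dz":-40,"ax":0,"ay":0,"az":0}]'; python3 -m jog --help | head -20
```

```text
time: 0.45
tool_pos: [0.6747, 0.0, 0.5242]
tcp_rot: [-2.22, -2.219, 0.004]
wrist_force: [-0.0, -0.6, -0.0]
width: 1.001
grip_force: 0.0invalid input: not JSON, or not a number
```

```bash
python3 -m jog '[{"dx":0,"dy":0,"dz":0,"ax":-1.15,"ay":-0.99,"az":-6.5},{"dx":0,"dy":0,"dz":0,"ax":-1.15,"ay":-0.99,"az":-6.5},{"dx":0,"dy":0,"dz":0,"ax":-1.15,"ay":-0.99,"az":-6.5},{"dx":0,"dy":0,"dz":0,"ax":-1.15,"ay":-0.99,"az":-6.5},{"dx":0,"dy":0,"dz":0,"ax":-1.15,"ay":-0.99,"az":-6.5},{"dx":0,"dy":0,"dz":0,"ax":-1.15,"ay":-0.99,"az":-6.5},{"dx":0,"dy":0,"dz":0,"ax":-1.15,"ay":-0.99,"az":-6.5},{"dx":0,"dy":0,"dz":0,"ax":-1.15,"ay":-0.99,"az":-6.5},{"dx":0,"dy":0,"dz":0,"ax":-1.15,"ay":-0.99,"az":-6.5},{"dx":0,"dy":0,"dz":0,"ax":-1.15,"ay":-0.99,"az":-6.5},{"dx":0,"dy":0,"dz":0,"ax":-1.15,"ay":-0.99,"az":-6.5},{"dx":0,"dy":0,"dz":0,"ax":-1.15,"ay":-0.99,"az":-6.5},{"dx":0,"dy":0,"dz":0,"ax":-1.15,"ay":-0.99,"az":-6.5},{"dx":0,"dy":0,"dz":0,"ax":-1.15,"ay":-0.99,"az":-6.5},{"dx":0,"dy":0,"dz":0,"ax":-1.15,"ay":-0.99,"az":-6.5}]'
python3 - <<'E'
from h import *
yaw=.152; x=np.array([np.cos(yaw),np.sin(yaw),0]); H=np.array([.5875,-.2796,.237])
plan(H-.06*x+[0,0,.09],yaw,20)
E
```

```text
time: 1.7
tool_pos: [0.6748, 0.0001, 0.5243]
tcp_rot: [-0.218, 2.783, 0.037]
wrist_force: [-0.3, -0.8, -0.3]
width: 0.999
grip_force: 0.0
turn [0.01 0.09 0.25] shift [ 244.8 -263.2  -33.8] tcp [ 0.4759 -0.2967  0.4724] zdir [ 0.338  0.052 -0.94 ]
```

```bash
python3 -m jog '[{"dx":24.5,"dy":-26.3,"dz":-3.4,"ax":0,"ay":0,"az":0},{"dx":24.5,"dy":-26.3,"dz":-3.4,"ax":0,"ay":0,"az":0},{"dx":24.5,"dy":-26.3,"dz":-3.4,"ax":0,"ay":0,"az":0},{"dx":24.5,"dy":-26.3,"dz":-3.4,"ax":0,"ay":0,"az":0},{"dx":24.5,"dy":-26.3,"dz":-3.4,"ax":0,"ay":0,"az":0},{"dx":24.5,"dy":-26.3,"dz":-3.4,"ax":0,"ay":0,"az":0},{"dx":24.5,"dy":-26.3,"dz":-3.4,"ax":0,"ay":0,"az":0},{"dx":24.5,"dy":-26.3,"dz":-3.4,"ax":0,"ay":0,"az":0},{"dx":24.5,"dy":-26.3,"dz":-3.4,"ax":0,"ay":0,"az":0},{"dx":24.5,"dy":-26.3,"dz":-3.4,"ax":0,"ay":0,"az":0},{"dx":0,"dy":0,"dz":0,"ax":0,"ay":0,"az":0}]'
python3 - <<'E'
from h import *
c=cam('wrist','w1.png'); print(proj(c,[.5875,-.2796,.237]))
E
```

```text
time: 2.62
tool_pos: [0.4721, -0.3003, 0.4708]
tcp_rot: [-0.203, 2.788, 0.034]
wrist_force: [0.6, 0.8, -0.1]
width: 0.997
grip_force: 0.0
[264.3830744  234.79202846]
```

View pics/w1.png

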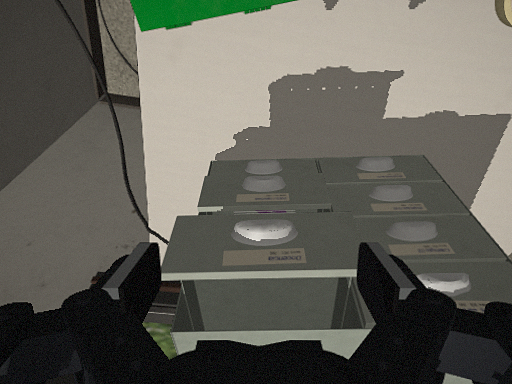

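The wrist view shows the pull at (265,232), within 3 px of the prediction. The plate's top edge runs from (163,278) to (357,276), so yaw is right. I'll check the scale before descending.

```bash
python3 - <<'E'
from h import *
c=load('w1.png')
for z in(.258,.268,.278):
    a,b=onz(c,163,278,z),onz(c,357,276.5,z); d=b-a
    print(z,a,b,np.linalg.norm(d),np.arctan2(-d[0],d[1]))
    h=onz(c,265,232,z-.031); print(h)
yaw=.152; x=np.array([np.cos(yaw),np.sin(yaw),0]); H=np.array([.5875,-.2796,.237])
plan(H-.0*x+[0,0,.0],yaw,20); plan(H+[0,0,.05],yaw,20)
E
```

```text
0.258 [ 0.62144915 -0.35002923  0.258     ] [ 0.59891775 -0.20952816  0.258     ] 0.14229622005324272 0.1590107537361904
[ 0.59383151 -0.27798384  0.227     ]
0.268 [ 0.60873652 -0.34742937  0.268     ] [ 0.58761633 -0.21572834  0.268     ] 0.1333837488676636 0.15901075373619114
[ 0.5846344  -0.27958545  0.237     ]
0.278 [ 0.59602389 -0.34482952  0.278     ] [ 0.57631492 -0.22192852  0.278     ] 0.12447127768208444 0.15901075373619025
[ 0.57543728 -0.28118706  0.247     ]
turn [-0.09 -0.03 -0.38] shift [-28.5   1.6 105.2] tcp [ 0.5352 -0.2876  0.3824] zdir [ 0.338  0.052 -0.94 ]
turn [-0.09 -0.03 -0.38] shift [-45.6   1.6  58.2] tcp [ 0.5352 -0.2876  0.4324] zdir [ 0.338  0.052 -0.94 ]
```

```bash
python3 -m jog '[{"dx":-10,"dy":0.5,"dz":22,"ax":0,"ay":0,"az":-0.4},{"dx":-10,"dy":0.5,"dz":22,"ax":0,"ay":0,"az":0},{"dx":0,"dy":0.5,"dz":20,"ax":0,"ay":0,"az":0},{"dx":0,"dy":0,"dz":0,"ax":0,"ay":0,"az":0},{"dx":0,"dy":0,"dz":0,"ax":0,"ay":0,"az":0}]'
python3 - <<'E'
from h import *
c=cam('wrist','w2.png'); print(proj(c,[.5875,-.2796,.237]))
yaw=.155; x=np.array([np.cos(yaw),np.sin(yaw),0]); H=np.array([.5865,-.2796,.236])
plan(H-.009*x+[0,0,.005],yaw,20)
E
```

```text
time: 3.08
tool_pos: [0.5156, -0.2874, 0.4178]
tcp_rot: [-0.222, 2.786, 0.039]
wrist_force: [-0.1, 0.0, 1.1]
width: 0.999
grip_force: 0.0
[252.31912267 241.70668353]
turn [-0.04  0.05  0.21] shift [ 2.6 -2.7 34.3] tcp [ 0.5253 -0.2892  0.3864] zdir [ 0.338  0.053 -0.94 ]
```

View pics/w2.png

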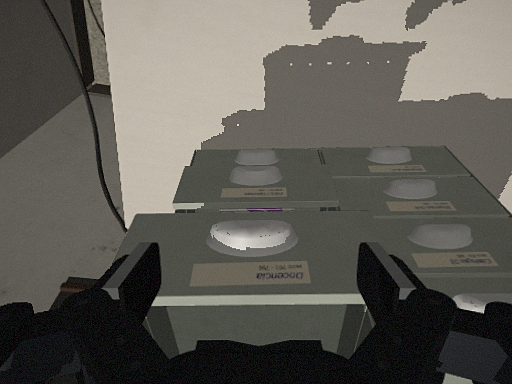

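The pull is now at (253,236) against a predicted 242, and both fingers straddle it. I'll re-triangulate using all four rays.

```bash
python3 - <<'E'
from h import *
from scipy.optimize import least_squares
O=[('w1.png',(265,232)),('w2.png',(253,236)),('scene0.png',(321.4,115.9)),('side0.png',(322.6,245.5))]
C=[(load(n),u) for n,u in O]
for C_ in (C,C[:2]):
    g=lambda X:np.concatenate([proj(c,X)-u for c,u in C_])
    r=least_squares(g,[.5875,-.28,.237]); print(r.x,g(r.x).round(1))
    yaw=.155; x=np.array([np.cos(yaw),np.sin(yaw),0]); H=r.x
    plan(H-.009*x+[0,0,.005],yaw,20)
E
```

```text
[ 0.58644675 -0.2793809   0.23430207] [-0.2 -0.7  0.1  0.8 -0.5  0.1 -1.3  1.4]
turn [-0.04  0.05  0.21] shift [ 3.2 -2.5 35.9] tcp [ 0.5253 -0.2889  0.3847] zdir [ 0.338  0.053 -0.94 ]
[ 0.59617237 -0.27792236  0.22378305] [-0.4 -0.6  0.3  0.5]
turn [-0.04  0.05  0.21] shift [-2.5 -2.6 49.1] tcp [ 0.535  -0.2875  0.3742] zdir [ 0.338  0.053 -0.94 ]
```

```bash
python3 -m jog '[{"dx":2,"dy":-2.5,"dz":13,"ax":0,"ay":0,"az":0},{"dx":0,"dy":0,"dz":13,"ax":0,"ay":0,"az":0},{"dx":0,"dy":0,"dz":12,"ax":0,"ay":0,"az":0},{"dx":0,"dy":0,"dz":0,"ax":0,"ay":0,"az":0},{"dx":0,"dy":0,"dz":0,"ax":0,"ay":0,"az":0}]' && python3 -m jog '[{"dx":0,"dy":0,"dz":0,"ax":0,"ay":0,"az":0},{"dx":0,"dy":0,"dz":0,"ax":0,"ay":0,"az":0},{"dx":0,"dy":0,"dz":0,"ax":0,"ay":0,"az":0},{"dx":0,"dy":0,"dz":0,"ax":0,"ay":0,"az":0},{"dx":0,"dy":0,"dz":0,"ax":0,"ay":0,"az":0},{"dx":0,"dy":0,"dz":0,"ax":0,"ay":0,"az":0},{"dx":0,"dy":0,"dz":0,"ax":0,"ay":0,"az":0},{"dx":0,"dy":0,"dz":0,"ax":0,"ay":0,"az":0}]' 0 30
```

```text
time: 3.55
tool_pos: [0.5266, -0.2891, 0.3812]
tcp_rot: [-0.219, 2.786, 0.038]
wrist_force: [0.1, -0.3, -0.1]
width: 1.001
grip_force: 0.0
time: 4.22
tool_pos: [0.5271, -0.2889, 0.3841]
tcp_rot: [-0.22, 2.782, 0.036]
wrist_force: [-0.8, 4.6, 4.5]
width: 0.527
grip_force: 26.6
```

```bash
python3 -m jog '[{"dx":9.4,"dy":0,"dz":-3.4,"ax":0,"ay":0,"az":0},{"dx":9.4,"dy":0,"dz":-3.4,"ax":0,"ay":0,"az":0},{"dx":9.4,"dy":0,"dz":-3.4,"ax":0,"ay":0,"az":0},{"dx":9.4,"dy":0,"dz":-3.4,"ax":0,"ay":0,"az":0},{"dx":9.4,"dy":0,"dz":-3.4,"ax":0,"ay":0,"az":0},{"dx":9.4,"dy":0,"dz":-3.4,"ax":0,"ay":0,"az":0},{"dx":9.4,"dy":0,"dz":-3.4,"ax":0,"ay":0,"az":0},{"dx":9.4,"dy":0,"dz":-3.4,"ax":0,"ay":0,"az":0},{"dx":9.4,"dy":0,"dz":-3.4,"ax":0,"ay":0,"az":0},{"dx":9.4,"dy":0,"dz":-3.4,"ax":0,"ay":0,"az":0}]' 0 50
python3 -m jog '[{"dx":4.7,"dy":0,"dz":-1.7,"ax":0,"ay":0,"az":0},{"dx":4.7,"dy":0,"dz":-1.7,"ax":0,"ay":0,"az":0},{"dx":0,"dy":0,"dz":0,"ax":0,"ay":0,"az":0}]'
python3 -m jog '[{"dx":4.7,"dy":0,"dz":-1.7,"ax":0,"ay":0,"az":0},{"dx":0,"dy":0,"dz":0,"ax":0,"ay":0,"az":0},{"dx":0,"dy":0,"dz":0,"ax":0,"ay":0,"az":0}]'
```

```text
time: 5.05
tool_pos: [0.4383, -0.2973, 0.3866]
tcp_rot: [-0.187, 2.807, -0.013]
wrist_force: [7.8, -39.4, -25.2]
width: 0.498
grip_force: 49.7
time: 5.3
tool_pos: [0.4299, -0.2977, 0.3869]
tcp_rot: [-0.18, 2.812, -0.021]
wrist_force: [6.1, -40.4, -25.5]
width: 0.496
grip_force: 50.5
time: 5.55
tool_pos: [0.4262, -0.2978, 0.3871]
tcp_rot: [-0.178, 2.814, -0.025]
wrist_force: [8.0, -45.2, -28.0]
width: 0.5
grip_force: 51.1
```

```bash
python3 - <<'E'
from h import *
np.set_printoptions(suppress=True,precision=3)
s=bot.read_state(); print(s['q'],s['torque'],s['wrist_force'],s['joint_torque'])
R=Ro.from_rotvec(s['tcp_rot']); print(R.as_matrix(), R.apply([0,0,bot.hold_point_z])+s['tool_pos'])
cam('wrist','w3.png'); cam('side','s3.png'); 
a=cv2.imread('pics/w3.png');b=cv2.imread('pics/s3.png')
cv2.imwrite('pics/m3.png',np.hstack([cv2.resize(a,(400,300)),cv2.resize(b[150:300,230:430],(400,300))]))
E
```

```text
[-0.729 -0.099  2.046  0.261  0.97  -2.55 ] [-6.095  0.846 -2.603] [  7.961 -45.153 -28.035] [ 19.564 -47.145 -36.047   9.18    9.087  -0.557]
[[-0.941 -0.12   0.316]
 [-0.125  0.992  0.003]
 [-0.314 -0.037 -0.949]] [ 0.475 -0.297  0.24 ]
```

View pics/m3.png

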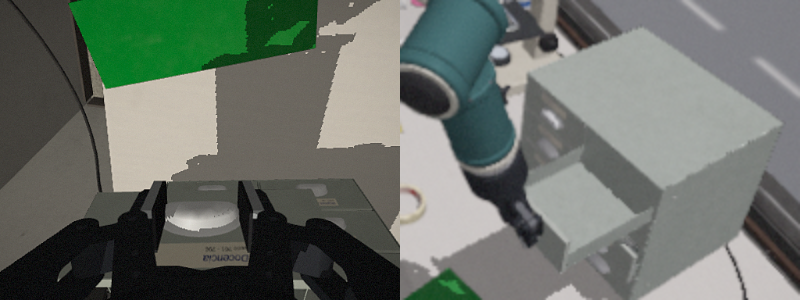

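The grip holds and the drawer is about 0.157 out, but joint 6 is at its limit (-2.55), which is what loads the wrist. I'll release, back off, turn the tool half round and grip the pull again.

```bash
python3 -m jog '[{"dx":0,"dy":0,"dz":0,"ax":0,"ay":0,"az":0},{"dx":0,"dy":0,"dz":0,"ax":0,"ay":0,"az":0},{"dx":0,"dy":0,"dz":0,"ax":0,"ay":0,"az":0},{"dx":0,"dy":0,"dz":0,"ax":0,"ay":0,"az":0},{"dx":0,"dy":0,"dz":0,"ax":0,"ay":0,"az":0},{"dx":0,"dy":0,"dz":0,"ax":0,"ay":0,"az":0}]' 1
python3 -m jog '[{"dx":0,"dy":0,"dz":-15,"ax":0,"ay":0,"az":0},{"dx":0,"dy":0,"dz":-25,"ax":0,"ay":0,"az":0},{"dx":0,"dy":0,"dz":-25,"ax":0,"ay":0,"az":0},{"dx":0,"dy":0,"dz":0,"ax":0,"ay":0,"az":7},{"dx":0,"dy":0,"dz":0,"ax":0,"ay":0,"az":7},{"dx":0,"dy":0,"dz":0,"ax":0,"ay":0,"az":7},{"dx":0,"dy":0,"dz":0,"ax":0,"ay":0,"az":7},{"dx":0,"dy":0,"dz":0,"ax":0,"ay":0,"az":7},{"dx":0,"dy":0,"dz":0,"ax":0,"ay":0,"az":7},{"dx":0,"dy":0,"dz":0,"ax":0,"ay":0,"az":7},{"dx":0,"dy":0,"dz":0,"ax":0,"ay":0,"az":7},{"dx":0,"dy":0,"dz":0,"ax":0,"ay":0,"az":7},{"dx":0,"dy":0,"dz":0,"ax":0,"ay":0,"az":7},{"dx":0,"dy":0,"dz":0,"ax":0,"ay":0,"az":7},{"dx":0,"dy":0,"dz":0,"ax":0,"ay":0,"az":7},{"dx":0,"dy":0,"dz":0,"ax":0,"ay":0,"az":7},{"dx":0,"dy":0,"dz":0,"ax":0,"ay":0,"az":7}]'
python3 -m jog '[{"dx":0,"dy":0,"dz":0,"ax":0,"ay":0,"az":7},{"dx":0,"dy":0,"dz":0,"ax":0,"ay":0,"az":7},{"dx":0,"dy":0,"dz":0,"ax":0,"ay":0,"az":7},{"dx":0,"dy":0,"dz":0,"ax":0,"ay":0,"az":7},{"dx":0,"dy":0,"dz":0,"ax":0,"ay":0,"az":7},{"dx":0,"dy":0,"dz":0,"ax":0,"ay":0,"az":7},{"dx":0,"dy":0,"dz":0,"ax":0,"ay":0,"az":7},{"dx":0,"dy":0,"dz":0,"ax":0,"ay":0,"az":7},{"dx":0,"dy":0,"dz":0,"ax":0,"ay":0,"az":7},{"dx":0,"dy":0,"dz":0,"ax":0,"ay":0,"az":7},{"dx":0,"dy":0,"dz":0,"ax":0,"ay":0,"az":0}]'
python3 - <<'E'
from h import *
np.set_printoptions(suppress=True,precision=3)
print(bot.read_state()['q'])
plan([.475,-.297,.240],.155,20,True)
# plate top corners in side view for drawer position
c=load('s3.png'); 
cam('wrist','w4.png'); cam('side','s4.png'); cam('scene','c4.png')
a=cv2.imread('pics/w4.png');b=cv2.imread('pics/s4.png'); d=cv2.imread('pics/c4.png')
cv2.imwrite('pics/m4.png',np.hstack([cv2.resize(b[170:270,290:423],(400,300)),cv2.resize(d[70:170,240:373],(400,300))]))
E
```

```text
time: 6.15
tool_pos: [0.4278, -0.2885, 0.3904]
tcp_rot: [-0.185, 2.811, 0.01]
wrist_force: [0.1, -0.3, -0.6]
width: 0.999
grip_force: 0.0
time: 7.57
tool_pos: [0.4072, -0.2903, 0.4521]
tcp_rot: [2.073, 2.045, 0.368]
wrist_force: [0.4, -0.3, -0.4]
width: 1.004
grip_force: 0.0
time: 8.48
tool_pos: [0.4072, -0.2903, 0.4521]
tcp_rot: [3.031, 0.518, 0.502]
wrist_force: [0.5, 0.8, 0.6]
width: 1.0
grip_force: 0.0
[-0.752 -0.178  1.993  0.268  1.119  0.388]
turn [ 1.08  1.52 10.72] shift [-10.6  17.1  67.1] tcp [ 0.423 -0.305  0.385] zdir [ 0.338  0.053 -0.94 ]
```

View pics/m4.png

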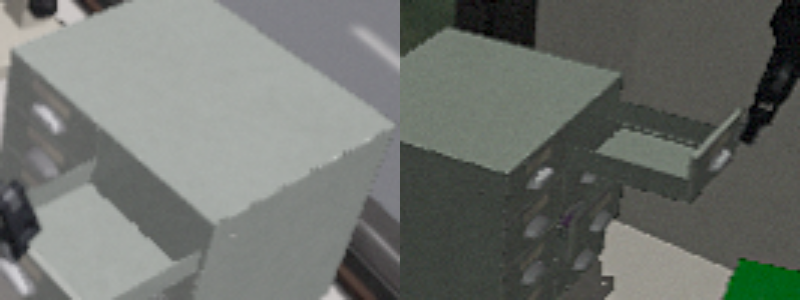

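The views show the drawer well out, with the pull at scene (347,122) and side (296,261). I'll solve its position along the slide.

```bash
python3 - <<'E'
from h import *
from scipy.optimize import least_squares
c=load('c4.png'); e=load('s4.png')
H0=np.array([.5864,-.2794,.2343])
for yaw in(.14,.155,.17):
    x=np.array([np.cos(yaw),np.sin(yaw),0])
    g=lambda s:proj(c,H0-s[0]*x)-[347.1,122.2]
    r=least_squares(g,[.1],x_scale=.01,diff_step=1e-3); print(yaw,r.x,g(r.x),proj(e,H0-r.x[0]*x))
g=lambda X:np.concatenate([proj(c,X)-[347.1,122.2],proj(e,X)-[296,261.4]])
r=least_squares(g,[.48,-.3,.234]); H=r.x; print(H,g(H))
yaw=.155;x=np.array([np.cos(yaw),np.sin(yaw),0])
H=H0-.105*x; print(H); plan(H-.009*x+[0,0,.045],yaw,20,True); plan(H-.009*x+[0,0,.003],yaw,20,True)
E
```

```text
0.14 [0.09901572] [-0.44386761  1.48818601] [291.90991052 260.7339925 ]
0.155 [0.09865444] [-0.37291813  1.28742755] [292.34416242 261.05695104]
0.17 [0.09830596] [-0.30578012  1.08748089] [292.77969054 261.37635107]
[ 0.49456665 -0.30172332  0.23661698] [-0.59836363 -0.56284984 -0.46225506  0.41132524]
[ 0.48265879 -0.29560991  0.2343    ]
turn [ 1.08  1.53 11.06] shift [ 1.8 16.6 29.8] tcp [ 0.4215 -0.3052  0.4247] zdir [ 0.338  0.053 -0.94 ]
turn [ 1.08  1.53 11.06] shift [-12.6  16.6  69.2] tcp [ 0.4215 -0.3052  0.3827] zdir [ 0.338  0.053 -0.94 ]
```

```bash
python3 -m jog '[{"dx":0,"dy":0,"dz":0,"ax":0.55,"ay":0.75,"az":5.5},{"dx":0,"dy":0,"dz":0,"ax":0.55,"ay":0.75,"az":5.5},{"dx":-8,"dy":16.6,"dz":20,"ax":0,"ay":0,"az":0},{"dx":0,"dy":0,"dz":15,"ax":0,"ay":0,"az":0},{"dx":0,"dy":0,"dz":12,"ax":0,"ay":0,"az":0},{"dx":0,"dy":0,"dz":12,"ax":0,"ay":0,"az":0},{"dx":0,"dy":0,"dz":12,"ax":0,"ay":0,"az":0},{"dx":0,"dy":0,"dz":0,"ax":0,"ay":0,"az":0}]' && python3 -m jog '[{"dx":0,"dy":0,"dz":0,"ax":0,"ay":0,"az":0},{"dx":0,"dy":0,"dz":0,"ax":0,"ay":0,"az":0},{"dx":0,"dy":0,"dz":0,"ax":0,"ay":0,"az":0},{"dx":0,"dy":0,"dz":0,"ax":0,"ay":0,"az":0},{"dx":0,"dy":0,"dz":0,"ax":0,"ay":0,"az":0},{"dx":0,"dy":0,"dz":0,"ax":0,"ay":0,"az":0},{"dx":0,"dy":0,"dz":0,"ax":0,"ay":0,"az":0},{"dx":0,"dy":0,"dz":0,"ax":0,"ay":0,"az":0}]' 0 40; python3 -c "
from h import *
print(bot.read_state()['q']); cam('wrist','w5.png')"
```

```text
time: 9.3
tool_pos: [0.4261, -0.3037, 0.3795]
tcp_rot: [-3.056, -0.235, -0.533]
wrist_force: [0.8, 0.4, 0.1]
width: 1.0
grip_force: 0.0
time: 9.97
tool_pos: [0.4268, -0.3058, 0.3846]
tcp_rot: [-3.062, -0.233, -0.545]
wrist_force: [1.0, -5.2, 4.2]
width: 0.481
grip_force: 35.2
[-0.75917988 -0.08100603  2.03676336  0.32946584  0.98741458  0.50457713]
```

```bash
python3 -m jog '[{"dx":-4.7,"dy":0,"dz":-1.7,"ax":0,"ay":0,"az":0},{"dx":-4.7,"dy":0,"dz":-1.7,"ax":0,"ay":0,"az":0},{"dx":0,"dy":0,"dz":0,"ax":0,"ay":0,"az":0},{"dx":0,"dy":0,"dz":0,"ax":0,"ay":0,"az":0}]'; python3 -m jog '[{"dx":-4.7,"dy":0,"dz":-1.7,"ax":0,"ay":0,"az":0},{"dx":0,"dy":0,"dz":0,"ax":0,"ay":0,"az":0},{"dx":0,"dy":0,"dz":0,"ax":0,"ay":0,"az":0}]'; python3 -m jog '[{"dx":-4.7,"dy":0,"dz":-1.7,"ax":0,"ay":0,"az":0},{"dx":0,"dy":0,"dz":0,"ax":0,"ay":0,"az":0},{"dx":0,"dy":0,"dz":0,"ax":0,"ay":0,"az":0}]'
```

```text
time: 10.35
tool_pos: [0.4166, -0.3075, 0.3846]
tcp_rot: [-3.063, -0.233, -0.544]
wrist_force: [0.2, -5.4, 4.6]
width: 0.475
grip_force: 36.0
time: 10.6
tool_pos: [0.4116, -0.3084, 0.3843]
tcp_rot: [-3.063, -0.233, -0.543]
wrist_force: [0.9, -6.3, 4.7]
width: 0.447
grip_force: 35.2
time: 10.85
tool_pos: [0.4058, -0.307, 0.3816]
tcp_rot: [-3.056, -0.233, -0.535]
wrist_force: [-0.1, 1.0, 0.1]
width: 0.072
grip_force: 0.0
```

The fingers slid off the rounded pull with almost no force. I'll lift, see where the drawer stands, and finish the pull by hooking closed fingers behind the front plate.

```bash
python3 -m jog '[{"dx":0,"dy":0,"dz":-30,"ax":0,"ay":0,"az":0},{"dx":0,"dy":0,"dz":-40,"ax":0,"ay":0,"az":0},{"dx":0,"dy":0,"dz":-40,"ax":0,"ay":0,"az":0},{"dx":0,"dy":0,"dz":0,"ax":0,"ay":0,"az":0}]' 0; python3 - <<'E'
from h import *
cam('wrist','w6.png'); cam('side','s6.png'); cam('scene','c6.png')
a=cv2.imread('pics/w6.png');b=cv2.imread('pics/s6.png'); d=cv2.imread('pics/c6.png')
cv2.imwrite('pics/m6.png',np.vstack([np.hstack([cv2.resize(b[170:270,290:423],(400,300)),cv2.resize(d[70:170,240:373],(400,300))]),np.hstack([cv2.resize(a,(400,300)),np.zeros((300,400,3),np.uint8)])]))
plan([.5,-.28,.3],.155,0,True)
E
```

```text
time: 11.18
tool_pos: [0.3691, -0.3143, 0.494]
tcp_rot: [-3.065, -0.235, -0.551]
wrist_force: [0.6, -0.2, 1.1]
width: 0.0
grip_force: 0.0
turn [ -0.07 -19.95  -0.15] shift [134.5 -12.5  30.9] tcp [ 0.5    -0.28    0.4547] zdir [ 0.  0. -1.]
```

View pics/m6.png

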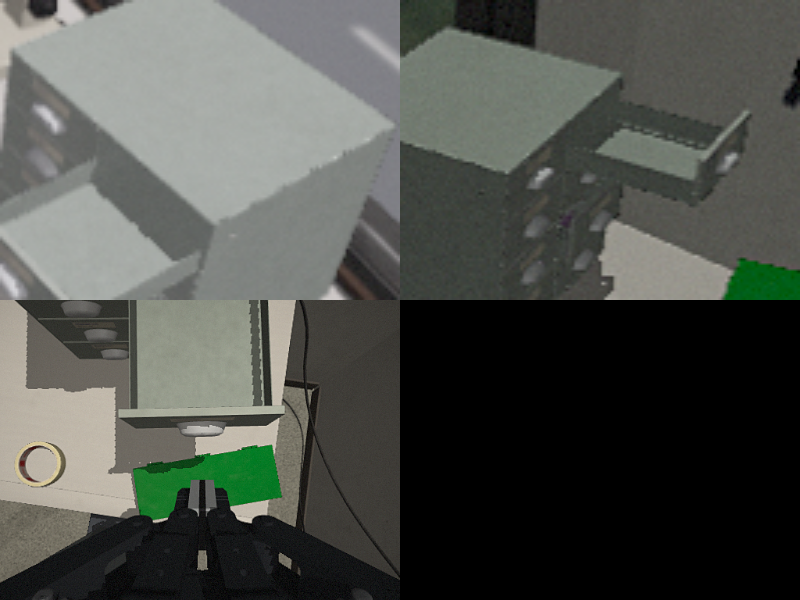

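The wrist view shows the plate's top inner edge at about (151,141) to (365,137), with the pull at (259,165). I'll convert these to positions.

```bash
python3 - <<'E'
from h import *
c=load('w6.png'); z=.2653
a,b=onz(c,151,141,z),onz(c,365,137,z); d=b-a; print(a,b,np.linalg.norm(d)); m=(a+b)/2
print('inner edge mid',m,'yaw',np.arctan2(d[0],-d[1]))
print('front edge mid',(onz(c,154,152,z)+onz(c,363,143,z))/2)
print('handle',onz(c,259,165,.234))
P=np.array([.7609,-.1783]); yaw=.155; x=np.array([np.cos(yaw),np.sin(yaw),0]); print('q est',-.121-((m[:2]-P)@x[:2]))
g=load('c6.png'); H0=np.array([.5864,-.2794,.2343])
from scipy.optimize import least_squares
for n,u in(('c6.png',(348.5,123.2)),):
    r=least_squares(lambda s:proj(load(n),H0-s[0]*x)-u,[.1],diff_step=1e-3); print(r.x)
M=np.array([m[0],m[1],0])+.03*x
plan([M[0],M[1],.33],.155,0,True); plan([M[0],M[1],.261],.155,0,True)
E
```

```text
[ 0.4834418 -0.2247791  0.2653   ] [ 0.50873587 -0.36922289  0.2653    ] 0.14664173228270339
inner edge mid [ 0.49608883 -0.297001    0.2653    ] yaw 0.17335587979848976
front edge mid [ 0.49033019 -0.2982584   0.2653    ]
handle [ 0.48329093 -0.29973145  0.234     ]
q est 0.1589615592101205
[0.10444289]
turn [ -0.07 -19.95  -0.15] shift [158.    3.7   0.9] tcp [ 0.5257 -0.2924  0.4847] zdir [ 0.  0. -1.]
turn [ -0.07 -19.95  -0.15] shift [158.    3.7  69.9] tcp [ 0.5257 -0.2924  0.4157] zdir [ 0.  0. -1.]
```

```bash
python3 -m jog '[{"dx":0,"dy":0,"dz":0,"ax":0,"ay":-6.65,"az":0},{"dx":0,"dy":0,"dz":0,"ax":0,"ay":-6.65,"az":0},{"dx":0,"dy":0,"dz":0,"ax":0,"ay":-6.65,"az":0},{"dx":39.5,"dy":1,"dz":0,"ax":0,"ay":0,"az":0},{"dx":39.5,"dy":1,"dz":0,"ax":0,"ay":0,"az":0},{"dx":39.5,"dy":1,"dz":0,"ax":0,"ay":0,"az":0},{"dx":39.5,"dy":1,"dz":0,"ax":0,"ay":0,"az":0},{"dx":0,"dy":0,"dz":0,"ax":0,"ay":0,"az":0},{"dx":0,"dy":0,"dz":30,"ax":0,"ay":0,"az":0},{"dx":0,"dy":0,"dz":25,"ax":0,"ay":0,"az":0},{"dx":0,"dy":0,"dz":15,"ax":0,"ay":0,"az":0},{"dx":0,"dy":0,"dz":0,"ax":0,"ay":0,"az":0}]' 0
python3 -m jog '[{"dx":-6,"dy":0,"dz":0,"ax":0,"ay":0,"az":0},{"dx":-6,"dy":0,"dz":0,"ax":0,"ay":0,"az":0},{"dx":-6,"dy":0,"dz":0,"ax":0,"ay":0,"az":0},{"dx":-5,"dy":0,"dz":0,"ax":0,"ay":0,"az":0},{"dx":0,"dy":0,"dz":0,"ax":0,"ay":0,"az":0},{"dx":0,"dy":0,"dz":0,"ax":0,"ay":0,"az":0}]'
python3 -m jog '[{"dx":-5,"dy":0,"dz":0,"ax":0,"ay":0,"az":0},{"dx":-3,"dy":0,"dz":0,"ax":0,"ay":0,"az":0},{"dx":0,"dy":0,"dz":0,"ax":0,"ay":0,"az":0},{"dx":0,"dy":0,"dz":0,"ax":0,"ay":0,"az":0}]'
```

```text
time: 12.33
tool_pos: [0.5243, -0.2918, 0.408]
tcp_rot: [-3.123, -0.24, 0.017]
wrist_force: [-0.7, 0.0, -1.1]
width: 0.001
grip_force: 0.0
time: 12.83
tool_pos: [0.5032, -0.2971, 0.4175]
tcp_rot: [3.132, 0.238, 0.005]
wrist_force: [1.1, 0.7, 1.6]
width: 0.003
grip_force: 0.9
time: 13.17
tool_pos: [0.5005, -0.2973, 0.4178]
tcp_rot: [3.131, 0.239, 0.03]
wrist_force: [25.3, 3.4, -7.0]
width: -0.002
grip_force: 12.7
```

The force rises to 25 N, so the drawer is on its stop. I'll ease off, lift out and head for the blue cassette.

```bash
python3 -m jog '[{"dx":6,"dy":0,"dz":0,"ax":0,"ay":0,"az":0},{"dx":9,"dy":0,"dz":0,"ax":0,"ay":0,"az":0},{"dx":0,"dy":0,"dz":0,"ax":0,"ay":0,"az":0},{"dx":0,"dy":0,"dz":-40,"ax":0,"ay":0,"az":0},{"dx":0,"dy":0,"dz":-40,"ax":0,"ay":0,"az":0},{"dx":0,"dy":0,"dz":-30,"ax":0,"ay":0,"az":0},{"dx":0,"dy":0,"dz":0,"ax":0,"ay":0,"az":0}]'
python3 - <<'E'
from h import *
np.set_printoptions(suppress=True,precision=3)
print(bot.read_state()['q'])
cam('wrist','w7.png')
for f in(0,1): plan([.444,.355,.16],np.radians(-25.7),0,f)
E
```

```text
time: 13.75
tool_pos: [0.5105, -0.2967, 0.5348]
tcp_rot: [3.126, 0.238, 0.015]
wrist_force: [0.8, -0.1, 1.8]
width: 0.005
grip_force: 0.0
[-0.569  0.047  1.617  0.     1.466  0.85 ]
turn [   0.56    0.23 -145.59] shift [342.2 558.3 216.6] tcp [0.444 0.355 0.315] zdir [ 0.  0. -1.]
turn [ 0.17 -0.43 34.41] shift [-342.2 -558.3  216.6] tcp [0.444 0.355 0.315] zdir [ 0.  0. -1.]
```

```bash
python3 -m jog '[{"dx":0,"dy":0,"dz":0,"ax":0,"ay":0,"az":-7},{"dx":0,"dy":0,"dz":0,"ax":0,"ay":0,"az":-7},{"dx":0,"dy":0,"dz":0,"ax":0,"ay":0,"az":-7},{"dx":0,"dy":0,"dz":0,"ax":0,"ay":0,"az":-7},{"dx":0,"dy":0,"dz":0,"ax":0,"ay":0,"az":-7},{"dx":0,"dy":0,"dz":0,"ax":0,"ay":0,"az":-7},{"dx":0,"dy":0,"dz":0,"ax":0,"ay":0,"az":-7},{"dx":0,"dy":0,"dz":0,"ax":0,"ay":0,"az":-7},{"dx":0,"dy":0,"dz":0,"ax":0,"ay":0,"az":-7},{"dx":0,"dy":0,"dz":0,"ax":0,"ay":0,"az":-7},{"dx":0,"dy":0,"dz":0,"ax":0,"ay":0,"az":-7},{"dx":0,"dy":0,"dz":0,"ax":0,"ay":0,"az":-7},{"dx":0,"dy":0,"dz":0,"ax":0,"ay":0,"az":-7},{"dx":0,"dy":0,"dz":0,"ax":0,"ay":0,"az":-7},{"dx":0,"dy":0,"dz":0,"ax":0,"ay":0,"az":-7},{"dx":0,"dy":0,"dz":0,"ax":0,"ay":0,"az":-7},{"dx":0,"dy":0,"dz":0,"ax":0,"ay":0,"az":-7},{"dx":0,"dy":0,"dz":0,"ax":0,"ay":0,"az":-7},{"dx":0,"dy":0,"dz":0,"ax":0,"ay":0,"az":-7},{"dx":0,"dy":0,"dz":0,"ax":0,"ay":0,"az":-7}]' 1
python3 - <<'E'
from h import *
plan([.444,.355,.16],np.radians(-25.7),0)
E
```

```text
time: 15.47
tool_pos: [0.5096, -0.296, 0.5239]
tcp_rot: [-0.837, -3.024, -0.002]
wrist_force: [0.1, -0.2, 0.6]
width: 1.002
grip_force: 0.0
turn [ 0.04 -0.24 -5.24] shift [341.4 558.2 209.2] tcp [0.444  0.355  0.3147] zdir [ 0.  0. -1.]
```

```bash
python3 -m jog '[{"dx":0,"dy":0,"dz":0,"ax":0,"ay":-0.2,"az":-5.2},{"dx":19,"dy":31,"dz":0,"ax":0,"ay":0,"az":0},{"dx":19,"dy":31,"dz":0,"ax":0,"ay":0,"az":0},{"dx":19,"dy":31,"dz":0,"ax":0,"ay":0,"az":0},{"dx":19,"dy":31,"dz":0,"ax":0,"ay":0,"az":0},{"dx":19,"dy":31,"dz":0,"ax":0,"ay":0,"az":0},{"dx":19,"dy":31,"dz":0,"ax":0,"ay":0,"az":0},{"dx":19,"dy":31,"dz":0,"ax":0,"ay":0,"az":0},{"dx":19,"dy":31,"dz":0,"ax":0,"ay":0,"az":0},{"dx":19,"dy":31,"dz":0,"ax":0,"ay":0,"az":0},{"dx":19,"dy":31,"dz":0,"ax":0,"ay":0,"az":0},{"dx":19,"dy":31,"dz":18,"ax":0,"ay":0,"az":0},{"dx":19,"dy":31,"dz":18,"ax":0,"ay":0,"az":0},{"dx":19,"dy":31,"dz":18,"ax":0,"ay":0,"az":0},{"dx":19,"dy":31,"dz":18,"ax":0,"ay":0,"az":0},{"dx":19,"dy":31,"dz":18,"ax":0,"ay":0,"az":0},{"dx":19,"dy":31,"dz":18,"ax":0,"ay":0,"az":0},{"dx":19,"dy":31,"dz":18,"ax":0,"ay":0,"az":0},{"dx":19,"dy":31,"dz":18,"ax":0,"ay":0,"az":0},{"dx":0,"dy":0,"dz":40,"ax":0,"ay":0,"az":0}]'
python3 -m jog '[{"dx":0,"dy":0,"dz":10,"ax":0,"ay":0,"az":0},{"dx":0,"dy":0,"dz":0,"ax":0,"ay":0,"az":0},{"dx":0,"dy":0,"dz":0,"ax":0,"ay":0,"az":0}]'
cat > cas.py <<'E'
from h import *
import sys
c=cam('wrist',sys.argv[1]); h=cv2.cvtColor(c['img'],cv2.COLOR_RGB2HSV)
m=cv2.inRange(h,(96,80,50),(114,255,255)); m=cv2.morphologyEx(m,cv2.MORPH_CLOSE,np.ones((7,7)))
N,L,st,ct=cv2.connectedComponentsWithStats(m)
for i in range(1,N):
    if st[i,4]>200:
        ys,xs=np.where(L==i)
        for z in(.007,.0):
            pts=np.array([onz(c,x,y,z)[:2] for x,y in zip(xs,ys)])
            R=cv2.minAreaRect((pts*1000).astype(np.float32)); print(st[i,4],ct[i],pts.mean(0),R)
E
python3 cas.py w8.png; python3 -c "
from h import *; print(bot.read_state()['q'])"
```

```text
time: 17.13
tool_pos: [0.449, 0.3611, 0.3438]
tcp_rot: [0.701, 3.055, 0.013]
wrist_force: [1.5, 0.1, 0.8]
width: 0.999
grip_force: 0.0
time: 17.38
tool_pos: [0.4485, 0.3544, 0.3302]
tcp_rot: [0.709, 3.059, -0.005]
wrist_force: [-0.7, -0.4, 0.6]
width: 1.0
grip_force: 0.0
1357 [259.         169.33603537] [0.44437197 0.35570327] ((444.8868408203125, 355.7971496582031), (27.764015197753906, 40.05012512207031), 63.22004699707031)
1357 [259.         169.33603537] [0.44575478 0.35501478] ((446.28204345703125, 355.1109313964844), (28.430709838867188, 41.01165008544922), 63.2202262878418)
[ 0.62552122  0.12746908  1.90459862 -0.00291264  1.10718744 -0.48784102]
```

View pics/w8.png

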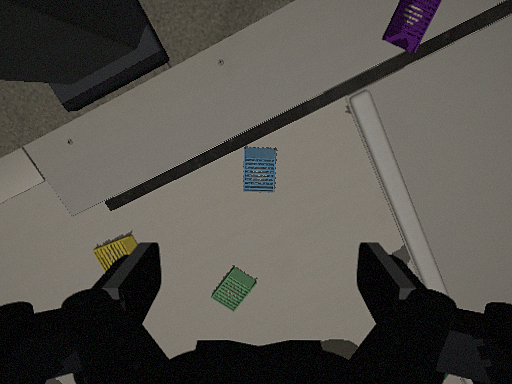

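The wrist view shows the blue tray clear at (259,169), with the green, yellow and purple ones well apart.

```bash
python3 - <<'E'
from h import *
plan([.4452,.3556,.0185],np.radians(-26.8))
E
```

```text
turn [0.05 0.19 0.67] shift [  4.1  -1.  158.9] tcp [0.4452 0.3556 0.1732] zdir [ 0.  0. -1.]
```

```bash
python3 -m jog '[{"dx":4,"dy":-1,"dz":30,"ax":0,"ay":0.2,"az":0.7},{"dx":0,"dy":0,"dz":30,"ax":0,"ay":0,"az":0},{"dx":0,"dy":0,"dz":30,"ax":0,"ay":0,"az":0},{"dx":0,"dy":0,"dz":25,"ax":0,"ay":0,"az":0},{"dx":0,"dy":0,"dz":10,"ax":0,"ay":0,"az":0},{"dx":0,"dy":0,"dz":0,"ax":0,"ay":0,"az":0},{"dx":0,"dy":0,"dz":0,"ax":0,"ay":0,"az":0},{"dx":0,"dy":0,"dz":0,"ax":0,"ay":0,"az":0}]' 0.65
python3 cas.py w9.png; python3 - <<'E'
from h import *
plan([.4452,.3556,.0185],np.radians(-26.8))
E
```

```text
time: 18.1
tool_pos: [0.4465, 0.357, 0.2091]
tcp_rot: [0.728, 3.053, 0.007]
wrist_force: [0.4, 0.5, 0.3]
width: 0.65
grip_force: 0.0
3545 [253.06036671 220.43638928] [0.44370065 0.35603524] ((444.3160705566406, 355.8974304199219), (28.02878761291504, 41.16201400756836), 61.79649353027344)
3545 [253.06036671 220.43638928] [0.44610225 0.35472193] ((446.7428283691406, 354.57861328125), (29.18000030517578, 42.8520622253418), 61.79511642456055)
turn [0.31 0.1  0.01] shift [ 0.4 -1.9 36. ] tcp [0.4452 0.3556 0.1732] zdir [ 0.  0. -1.]
```

```bash
python3 -m jog '[{"dx":0.4,"dy":-1.5,"dz":12,"ax":0.3,"ay":0.1,"az":0},{"dx":0,"dy":0,"dz":12,"ax":0,"ay":0,"az":0},{"dx":0,"dy":0,"dz":9,"ax":0,"ay":0,"az":0},{"dx":0,"dy":0,"dz":2,"ax":0,"ay":0,"az":0},{"dx":0,"dy":0,"dz":0,"ax":0,"ay":0,"az":0},{"dx":0,"dy":0,"dz":0,"ax":0,"ay":0,"az":0}]' && python3 -m jog '[{"dx":0,"dy":0,"dz":0,"ax":0,"ay":0,"az":0},{"dx":0,"dy":0,"dz":0,"ax":0,"ay":0,"az":0},{"dx":0,"dy":0,"dz":0,"ax":0,"ay":0,"az":0},{"dx":0,"dy":0,"dz":0,"ax":0,"ay":0,"az":0},{"dx":0,"dy":0,"dz":0,"ax":0,"ay":0,"az":0},{"dx":0,"dy":0,"dz":0,"ax":0,"ay":0,"az":0},{"dx":0,"dy":0,"dz":0,"ax":0,"ay":0,"az":0}]' 0 25
```

```text
time: 18.65
tool_pos: [0.4435, 0.3551, 0.1705]
tcp_rot: [-0.726, -3.052, 0.007]
wrist_force: [0.7, -0.0, 0.6]
width: 0.651
grip_force: 0.0
time: 19.23
tool_pos: [0.4451, 0.3564, 0.1732]
tcp_rot: [-0.727, -3.056, -0.0]
wrist_force: [0.7, 1.3, 6.6]
width: 0.332
grip_force: 28.2
```

```bash
python3 -m jog '[{"dx":0,"dy":0,"dz":-10,"ax":0,"ay":0,"az":0},{"dx":0,"dy":0,"dz":-30,"ax":0,"ay":0,"az":0},{"dx":0,"dy":0,"dz":-36,"ax":0,"ay":0,"az":0},{"dx":0,"dy":0,"dz":-36,"ax":0,"ay":0,"az":0},{"dx":0,"dy":0,"dz":-36,"ax":0,"ay":0,"az":0},{"dx":0,"dy":0,"dz":-36,"ax":0,"ay":0,"az":0},{"dx":0,"dy":0,"dz":-36,"ax":0,"ay":0,"az":0},{"dx":0,"dy":0,"dz":-36,"ax":0,"ay":0,"az":0},{"dx":0,"dy":0,"dz":-36,"ax":0,"ay":0,"az":0},{"dx":0,"dy":0,"dz":-36,"ax":0,"ay":0,"az":0},{"dx":0,"dy":0,"dz":0,"ax":0,"ay":0,"az":0}]'
python3 - <<'E'
from h import *
plan([.57,-.285,.34],np.radians(-26.8))
c=cam('wrist','w10.png'); h=cv2.cvtColor(c['img'],cv2.COLOR_RGB2HSV); m=cv2.inRange(h,(96,80,50),(114,255,255)); print(m.sum()/255, np.argwhere(m).mean(0))
E
```

```text
time: 20.15
tool_pos: [0.4456, 0.3565, 0.5092]
tcp_rot: [0.726, 3.05, 0.011]
wrist_force: [0.8, 0.0, 0.7]
width: 0.33
grip_force: 24.8
turn [0.45 0.24 0.03] shift [-400.2 -516.5   14.5] tcp [ 0.57   -0.285   0.4947] zdir [ 0.  0. -1.]
4565.0 [249.63833516 258.64446878]
```

```bash
python3 -m jog '[{"dx":-22.2,"dy":-28.7,"dz":0,"ax":0,"ay":0,"az":0},{"dx":-22.2,"dy":-28.7,"dz":0,"ax":0,"ay":0,"az":0},{"dx":-22.2,"dy":-28.7,"dz":0,"ax":0,"ay":0,"az":0},{"dx":-22.2,"dy":-28.7,"dz":0,"ax":0,"ay":0,"az":0},{"dx":-22.2,"dy":-28.7,"dz":0,"ax":0,"ay":0,"az":0},{"dx":-22.2,"dy":-28.7,"dz":0,"ax":0,"ay":0,"az":0},{"dx":-22.2,"dy":-28.7,"dz":0,"ax":0,"ay":0,"az":0},{"dx":-22.2,"dy":-28.7,"dz":0,"ax":0,"ay":0,"az":0},{"dx":-22.2,"dy":-28.7,"dz":0,"ax":0,"ay":0,"az":0},{"dx":-22.2,"dy":-28.7,"dz":0,"ax":0,"ay":0,"az":0},{"dx":-22.2,"dy":-28.7,"dz":0,"ax":0,"ay":0,"az":0},{"dx":-22.2,"dy":-28.7,"dz":0,"ax":0,"ay":0,"az":0},{"dx":-22.2,"dy":-28.7,"dz":0,"ax":0,"ay":0,"az":0},{"dx":-22.2,"dy":-28.7,"dz":0,"ax":0,"ay":0,"az":0},{"dx":-22.2,"dy":-28.7,"dz":0,"ax":0,"ay":0,"az":0},{"dx":-22.2,"dy":-28.7,"dz":0,"ax":0,"ay":0,"az":0},{"dx":-22.2,"dy":-28.7,"dz":0,"ax":0,"ay":0,"az":0},{"dx":-22.2,"dy":-28.7,"dz":0,"ax":0,"ay":0,"az":0},{"dx":0,"dy":0,"dz":0,"ax":0,"ay":0,"az":0},{"dx":0,"dy":0,"dz":0,"ax":0,"ay":0,"az":0}]'
python3 - <<'E'
from h import *
plan([.57,-.285,.26],np.radians(-26.8))
c=cam('wrist','w11.png'); cam('scene','c11.png')
print(proj(load('w7.png'),[.57,-.285,.21]))
b=cv2.imread('pics/w11.png');d=cv2.imread('pics/c11.png');w=cv2.imread('pics/w7.png')
cv2.imwrite('pics/m11.png',np.vstack([np.hstack([cv2.resize(b,(400,300)),cv2.resize(d[70:170,240:373],(400,300))]),np.hstack([cv2.resize(w,(400,300)),np.zeros((300,400,3),np.uint8)])]))
E
```

```text
time: 21.87
tool_pos: [0.5687, -0.2868, 0.4979]
tcp_rot: [-0.73, -3.048, 0.004]
wrist_force: [-0.3, -0.1, -0.1]
width: 0.329
grip_force: 24.9
turn [-0.23 -0.4  -0.15] shift [-0.4  2.2 83.2] tcp [ 0.57   -0.285   0.4147] zdir [ 0.  0. -1.]
[252.24585228 110.09672712]
```

View pics/m11.png

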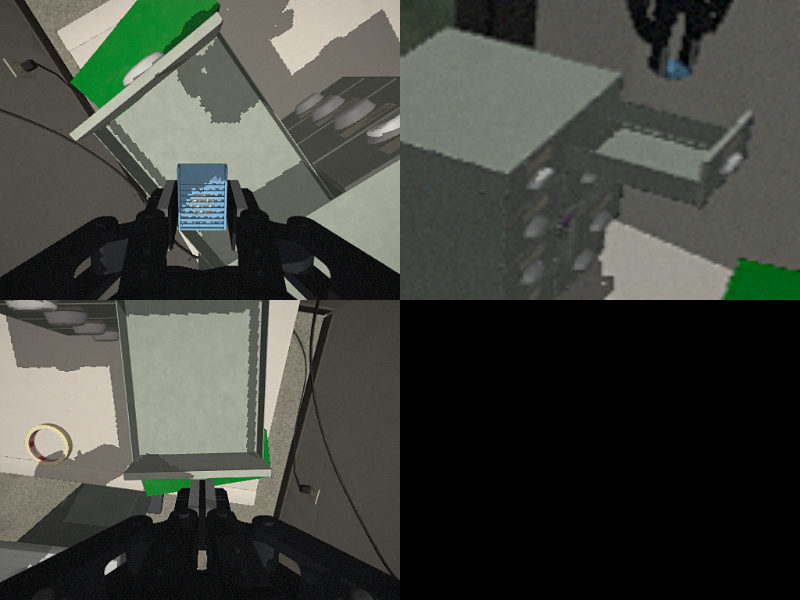

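The cassette is gripped flat at (202,197) in the half-size wrist view, above the middle of the open drawer. I'll lower it until it touches.

```bash
python3 -m jog '[{"dx":0,"dy":2,"dz":25,"ax":0,"ay":0,"az":0},{"dx":0,"dy":0,"dz":30,"ax":0,"ay":0,"az":0},{"dx":0,"dy":0,"dz":25,"ax":0,"ay":0,"az":0},{"dx":0,"dy":0,"dz":10,"ax":0,"ay":0,"az":0},{"dx":0,"dy":0,"dz":0,"ax":0,"ay":0,"az":0},{"dx":0,"dy":0,"dz":0,"ax":0,"ay":0,"az":0}]'
for i in 1; do python3 -m jog '[{"dx":0,"dy":0,"dz":4,"ax":0,"ay":0,"az":0},{"dx":0,"dy":0,"dz":4,"ax":0,"ay":0,"az":0},{"dx":0,"dy":0,"dz":0,"ax":0,"ay":0,"az":0}]' | grep -E 'pos|force'; done
python3 -m jog '[{"dx":0,"dy":0,"dz":3,"ax":0,"ay":0,"az":0},{"dx":0,"dy":0,"dz":3,"ax":0,"ay":0,"az":0},{"dx":0,"dy":0,"dz":0,"ax":0,"ay":0,"az":0}]' | grep -E 'pos|force'
```

```text
time: 22.47
tool_pos: [0.5698, -0.2825, 0.4108]
tcp_rot: [-0.724, -3.053, 0.005]
wrist_force: [0.4, -0.4, 0.3]
width: 0.333
grip_force: 24.9
tool_pos: [0.5699, -0.2835, 0.4035]
wrist_force: [0.1, -0.9, -0.6]
grip_force: 24.9
tool_pos: [0.5695, -0.2836, 0.3961]
wrist_force: [-0.7, 0.3, -0.4]
grip_force: 24.9
```

```bash
python3 -m jog '[{"dx":0,"dy":0,"dz":3,"ax":0,"ay":0,"az":0},{"dx":0,"dy":0,"dz":3,"ax":0,"ay":0,"az":0},{"dx":0,"dy":0,"dz":0,"ax":0,"ay":0,"az":0}]' | grep -E 'pos|force'
python3 -m jog '[{"dx":0,"dy":0,"dz":3,"ax":0,"ay":0,"az":0},{"dx":0,"dy":0,"dz":0,"ax":0,"ay":0,"az":0},{"dx":0,"dy":0,"dz":0,"ax":0,"ay":0,"az":0}]' | grep -E 'pos|force'
python3 -m jog '[{"dx":0,"dy":0,"dz":2,"ax":0,"ay":0,"az":0},{"dx":0,"dy":0,"dz":0,"ax":0,"ay":0,"az":0},{"dx":0,"dy":0,"dz":0,"ax":0,"ay":0,"az":0}]' | grep -E 'pos|force'
```

```text
tool_pos: [0.5694, -0.2835, 0.3896]
wrist_force: [-0.4, 0.5, -0.6]
grip_force: 24.9
tool_pos: [0.5696, -0.2836, 0.3873]
wrist_force: [-0.1, 0.6, 0.0]
grip_force: 24.9
tool_pos: [0.5696, -0.2836, 0.3855]
wrist_force: [0.6, 0.2, -1.6]
grip_force: 24.9
```

```bash
python3 -m jog '[{"dx":0,"dy":0,"dz":2,"ax":0,"ay":0,"az":0},{"dx":0,"dy":0,"dz":0,"ax":0,"ay":0,"az":0},{"dx":0,"dy":0,"dz":0,"ax":0,"ay":0,"az":0}]' | grep -E 'pos|force'
python3 -m jog '[{"dx":0,"dy":0,"dz":2,"ax":0,"ay":0,"az":0},{"dx":0,"dy":0,"dz":0,"ax":0,"ay":0,"az":0},{"dx":0,"dy":0,"dz":0,"ax":0,"ay":0,"az":0}]' | grep -E 'pos|force'
python3 -m jog '[{"dx":0,"dy":0,"dz":2,"ax":0,"ay":0,"az":0},{"dx":0,"dy":0,"dz":0,"ax":0,"ay":0,"az":0},{"dx":0,"dy":0,"dz":0,"ax":0,"ay":0,"az":0}]' | grep -E 'pos|force'
```

```text
tool_pos: [0.5697, -0.2836, 0.3837]
wrist_force: [0.2, -0.9, -0.4]
grip_force: 25.2
tool_pos: [0.5702, -0.2834, 0.3835]
wrist_force: [-0.4, 1.1, 6.0]
grip_force: 27.8
tool_pos: [0.5707, -0.2832, 0.3835]
wrist_force: [-0.8, 3.2, 11.6]
grip_force: 29.9
```

It has touched down (11.6 N). I'll unload, release and lift straight up.

```bash
python3 -m jog '[{"dx":0,"dy":0,"dz":-3,"ax":0,"ay":0,"az":0},{"dx":0,"dy":0,"dz":0,"ax":0,"ay":0,"az":0},{"dx":0,"dy":0,"dz":0,"ax":0,"ay":0,"az":0}]' | grep -E 'pos|force'
python3 -m jog '[{"dx":0,"dy":0,"dz":0,"ax":0,"ay":0,"az":0},{"dx":0,"dy":0,"dz":0,"ax":0,"ay":0,"az":0},{"dx":0,"dy":0,"dz":0,"ax":0,"ay":0,"az":0},{"dx":0,"dy":0,"dz":0,"ax":0,"ay":0,"az":0},{"dx":0,"dy":0,"dz":-15,"ax":0,"ay":0,"az":0},{"dx":0,"dy":0,"dz":-35,"ax":0,"ay":0,"az":0},{"dx":0,"dy":0,"dz":-40,"ax":0,"ay":0,"az":0},{"dx":0,"dy":0,"dz":-40,"ax":0,"ay":0,"az":0},{"dx":0,"dy":0,"dz":0,"ax":0,"ay":0,"az":0},{"dx":0,"dy":0,"dz":0,"ax":0,"ay":0,"az":0}]' 0.6
python3 cas.py w12.png; python3 - <<'E'
from h import *
cam('scene','c12.png'); cam('side','s12.png')
b=cv2.imread('pics/w12.png');d=cv2.imread('pics/c12.png');s=cv2.imread('pics/s12.png')
cv2.imwrite('pics/m12.png',np.vstack([np.hstack([cv2.resize(b,(400,300)),cv2.resize(d[70:170,240:373],(400,300))]),np.hstack([cv2.resize(s,(400,300)),cv2.resize(d,(400,300))])]))
E
```

```text
tool_pos: [0.5699, -0.2837, 0.3836]
wrist_force: [-0.3, 0.4, 5.0]
grip_force: 28.2
time: 25.55
tool_pos: [0.5706, -0.2835, 0.5169]
tcp_rot: [0.726, 3.052, -0.009]
wrist_force: [-0.3, 0.2, 0.1]
width: 0.598
grip_force: 0.0
1587 [258.59357278 177.89224953] [ 0.61583437 -0.30911349] ((616.3502807617188, -309.48797607421875), (50.117576599121094, 70.92680358886719), 63.34768295288086)
1587 [258.59357278 177.89224953] [ 0.61739448 -0.30993677] ((617.9180297851562, -310.31671142578125), (50.851505279541016, 71.96544647216797), 63.347591400146484)
```

View pics/m12.png

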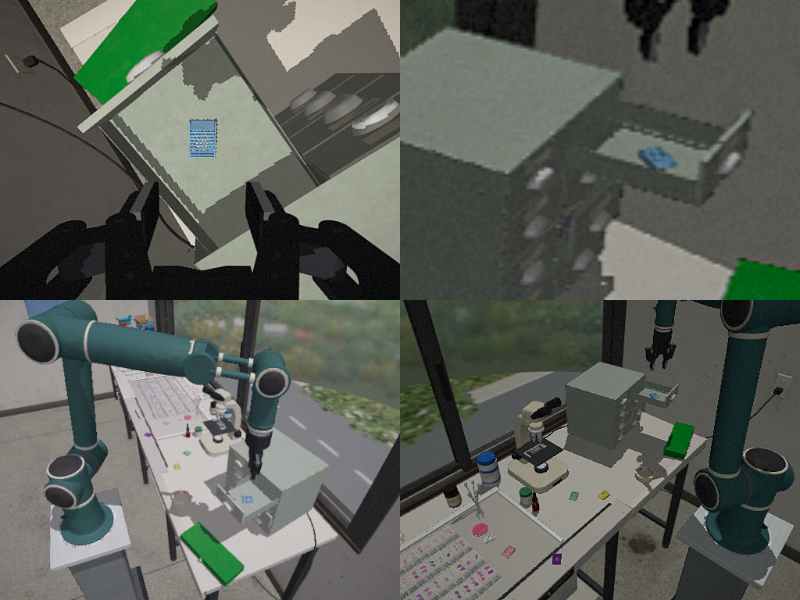

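The cassette lies flat at (203,138) in the half-size wrist view, inside the open drawer, and nothing else has moved. One numeric check of the drawer extension remains before handing in.

```bash
python3 - <<'E'
from h import *
P=np.array([.7609,-.1783]); x=np.array([np.cos(.155),np.sin(.155)])
for n,a,b in(('w6.png',(151,141),(365,137)),('w7.png',(159,221),(346,217))):
    c=load(n); a,b=onz(c,*a,.2653),onz(c,*b,.2653); m=(a+b)/2; print(n,m,np.linalg.norm(b-a),'q',-.113-((m[:2]-P)@x))
E
```

```text
w6.png [ 0.49608883 -0.297001    0.2653    ] 0.14664173228270339 q 0.1669615592101205
w7.png [ 0.49133948 -0.29753861  0.2653    ] 0.14349783517590875 q 0.1717369683731957
```

The estimate is 0.172 m against a stop at 0.17 m, and the 25 N stop force agrees.

```bash
python3 -c "
from workcell import bot; print(bot.finish_job())"
```

```text
the job is handed in; nothing more can be done
None
```

I pulled the top right drawer out to its stop (about 0.17 m, 25 N against it), set the blue cassette down flat on its floor, released it and handed the job in; the other loose things look unmoved and the top left drawer shut, but no verdict came back.

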